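Switch the seesaw gate and feed the amber glass to the empty tray

TASK

The orange tray on the robot's left is full: with the fingertips, press the blue pad down to rock the seesaw gate over its pivot until it slopes fully down to the right, and then push the red tab of the release slide all the way to the left, so that the three amber balls run down the right chute into the empty blue tray. Do not touch the glass balls, do not pick up or shift the trays, and leave everything else on the table as it is. Finish with the balls lying in the blue tray, the gate still to the right and the slide left open.

Things in the scene. Friction and masses are not known exactly. Their poses are not given: they have to be found in the camera images.
- stand: Fixed sorting stand: wooden base 220 x 300 x 12 mm, white seesaw gate, feed trough with clear walls behind it (walls up to 190 mm above the table), a short aluminium chute to either side (from 92 mm out, walls up to 105 mm). Origin: on the table under the middle of the gate; x away from the robot, up the trough; y to the robot's left, along the gate; z up. Place and yaw (up to 0.3 rad) vary.
- gate (a joint): Seesaw gate: white channel 220 mm long, pivot along the stand's x, 107 mm above the table. Radians: negative slopes down to the left, positive to the right; stops at -0.26 and 0.26; starts near -0.26. Top-heavy and light: under 1 N on a pad rocks it, past the middle it falls to the other stop and stays. Its long walls reach 165 mm above the table in the middle, 30 mm more at the raised end.
- right_pad (a point): Point on top of the blue press pad on the gate's right half. The pad sticks out towards the robot: 62 mm, 34 mm along the gate, 5 mm thick. The point is 75 mm right of the pivot, 18 mm from the pad's front edge, 44 mm in front of the gate's near wall. Moves with the gate: 134 mm above the table with the gate to the left, 96 mm with it to the right. Only the base plate is under it.
- left_pad (a point): The same on the orange press pad at the left half, 75 mm to the left of the pivot.
- slide (a joint): Release slide: a steel plate across the feed trough, 75 mm behind the middle of the gate, which holds the balls back. Metres: 0 shut, 0.042 fully open, moving to the left (the stand's +y). It starts at 0 to 0.006; the balls can pass from about 0.03 on. Friction about 1.2 N, no spring; it stays where it is left.
- slide_tab (a point): Centre of the upright red finger tab on top of the release slide: 26 mm (along the trough) x 14 mm (along its travel) x 40 mm high, from about 192 to 232 mm above the table; the trough's walls end at about 176 mm, below it. Moves with the slide.
- tray_right: Empty blue tray, loose, 110 x 110 x 48 mm, 4 mm walls, open on top, grey lining, under the end of the right chute. Origin at the centre of its underside.
- tray_left: Orange tray of the same size, loose, full of green glass beads, under the end of the left chute. Origin at the centre of its underside.
- ball0_center (a point): Centre of an amber glass ball, 22 mm, 14 g, loose; number 1 in the row of three waiting in the feed trough behind the release slide (1 is nearest to it).
- ball1_center (a point): Centre of an amber glass ball, 22 mm, 14 g, loose; number 2 in the row of three waiting in the feed trough behind the release slide (1 is nearest to it).
- ball2_center (a point): Centre of an amber glass ball, 22 mm, 14 g, loose; number 3 in the row of three waiting in the feed trough behind the release slide (1 is nearest to it).
- red_jar: Bystander, loose, not part of the job: small glass jar with red cap, 38 mm across, 50 mm high, upright. Origin at the centre of its underside.
- blue_jar: Bystander, loose, not part of the job: small glass jar with blue cap, 38 mm across, 55 mm high, upright. Origin at the centre of its underside.
- yellow_jar: Bystander, loose, not part of the job: small glass jar with yellow cap, 38 mm across, 50 mm high, upright. Origin at the centre of its underside.
- brush: Bystander, loose, not part of the job: paint brush lying flat, 170 mm long. Origin near its middle, at the underside.
- knife: Bystander, loose, not part of the job: palette knife lying flat, 180 mm long. Origin near its middle, at the underside.
- mug: Bystander, loose, not part of the job: blue mug, 76 mm across, 85 mm high, upright. Origin at the centre of its underside.
- glue: Bystander, loose, not part of the job: white glue bottle with red cap, 56 mm across, 130 mm high, upright. Origin at the centre of its underside.
- tin: Bystander, loose, not part of the job: black tin with red lid, 66 mm across, 75 mm high, upright. Origin at the centre of its underside.

How it is judged:
By the outcome, as a careful person would: the job done as asked, in the order asked, and still so for the second after the job is handed in, with the robot touching nothing.
It also fails if it takes over 42 s, if anything falls off the work surface, if the arm or the gripper's body presses on something with over 40 N, if the wrist force passes 120 N, or if a joint passes its speed limit or range.

ROBOT

A 7-joint arm with a two-finger parallel gripper is mounted at the origin on the work surface. World frame = base frame: x ahead of the robot, y to its left, z up, the work surface at z = 0. Lengths are in m, angles in rad, forces in N, time in s.
With the tool pointing down it reaches from about 0.4 to 0.875 m from the base axis. Payload 19.3 kg.
Tool frame: the origin (TCP) lies midway between the tips of the shut fingers; the grasp point (between the pads) lies 19 mm behind it; z points along the fingers, y is the direction in which the jaws open and shut (so a half turn about z gives the same grasp; the last joint's range is limited). The gripper opens to 85 mm and grips with 20 to 120 N. Pads are 22 mm wide; open, the fingers measure 114 mm over their backs; the gripper's body (76 mm by 85 mm) begins 54 mm behind the grasp point. The pads swing forward as they close: fully open they stand 13 mm farther back than shut.
Start: joints at [-1.34, 0.521, -0.036, 1.599, 0.021, 1.021, -0.113], TCP at [0.185, 0.597, 0.192] pointing down, gripper open.
Joint ranges: [-2.91, 2.91], [-0.3, 2.13], [-1.5, 1.42], [0.17, 2.43], [-1.26, 4.41], [0.16, 1.93], [-2.52, 2.52]. Speed limits (rad/s): [1.89, 1.89, 2.39, 2.39, 3.01, 3.01, 3.01].

INTERFACE

Orientations are given as [roll, pitch, yaw] about the fixed x, y, z axes, in that order (R = Rz(yaw) Ry(pitch) Rx(roll)).
In Python, from workcell import bot, eyes gives the robot as it stands. The module is installed in compiled form; this text tells all that it offers.
- The arm moves only by the shell command python3 -m jog 'ROWS' [FORCE]. ROWS is JSON, a list of rows, each an object with "delta_pos": the shift along the world's x, y, z in mm, a list of three; "spin": the turn about the world's z in rad; "claw": the closure, from 0 (fully open) to 1 (shut). In form: [{"delta_pos": [tx, ty, tz], "spin": spin, "claw": claw}, ...]. A call has 1 to 8 rows; each row is the pose to reach, as a shift and turn from the pose measured when the call began; what a row does not reach only later rows make up. A row lasts 1/10 s, in which the tool goes at most 50 mm and 8.59 degrees, less where a joint would pass 70% of its speed; a pose out of reach is approached as far as the arm can. A call with a gripper value outside its range is refused whole. The fingers move at their own pace and stop on an object; FORCE is the grip in N (left out, the last holds). Time passes only in rows, so rows that repeat a pose let the fingers close. It gives the time, the measured TCP pose, the force and the opening at its end, in the units of the state.
- bot.observe(): the state, without advancing time (a new reading comes with each control period).
- eyes.grab_frame(name): name is "scene" or "top"; returns the picture (480x640x3 uint8, blue, green, red); there is no depth.
- eyes.camera_params(name): a dict with "fx", "fy", "cx", "cy" (pixels), "k1" (the pictures are not rectified: a ray, as slopes to the right and down, at radius r is drawn at 1 + k1 r^2 times it, then the intrinsics apply), "origin" and "attitude" of the camera in the world. Camera axes: x right, y up, looking along -z (the intrinsics and any distortion apply to the point x, -y, -z); pixel columns grow to the right and rows downward; lengths in m; the calibration is good to about 2 mm. A picture is of the moment at which its call begins. camera_params takes no time and is no camera call.
- bot.job_done(): hands the job in, once; it reports no verdict.
The state is a dict: "clock": time; "qpos": joint angles; "qd": joint speeds; "joint_efforts": joint torques, N m; "position": TCP position; "tool_rot": TCP orientation; "force": force on the tool from outside, world axes, zero at the start; "moment": the same for the moment, N m; "grip_width": finger opening in m.
Only numpy, scipy, OpenCV 4.12 (cv2) and the standard library are available. Lean on these libraries where they do the work, as an engineer would, in place of code of your own. Each camera call takes 0.05 s, during which the arm holds its last target. There are 200 camera calls.

## Working session

There is one attempt and no reset: what is moved stays moved. The work goes in short steps, Python scripts to look and compute and a shell command to move; the robot and the scene stay as the last step left them, time stands still between calls to the robot, and variables do not carry over. Pictures are saved under pics/ and viewed, about 8 in all and at most 12, crops included, and the job is handed in when it is done.

```bash
mkdir -p pics; cat > h.py <<'E'
import numpy as np, cv2
from workcell import bot, eyes
from scipy.spatial.transform import Rotation as Ro
def rot(a):
    a=np.array(a,float)
    if a.shape==(3,3): return a
    return (Ro.from_euler('xyz',a) if a.size==3 else Ro.from_quat(a)).as_matrix()
def ray(n,u,v):
    p=eyes.camera_params(n); K=np.array([[p['fx'],0,p['cx']],[0,p['fy'],p['cy']],[0,0,1]])
    q=cv2.undistortPoints(np.array([[[u,v]]],float),K,np.array([p['k1'],0,0,0,0.]))[0,0]
    return np.array(p['origin']),rot(p['attitude'])@np.array([q[0],-q[1],-1])
def at_z(n,u,v,z):
    o,d=ray(n,u,v); return o+d*(z-o[2])/d[2]
def proj(n,P):
    p=eyes.camera_params(n); c=rot(p['attitude']).T@(np.array(P)-p['origin'])
    s=np.array([c[0],-c[1]])/-c[2]; s=s*(1+p['k1']*(s@s)); return np.array([p['fx']*s[0]+p['cx'],p['fy']*s[1]+p['cy']])
E
python3 - <<'E'
from h import *
for n in('scene','top'):
    print(eyes.camera_params(n)); cv2.imwrite(f'pics/{n}0.png',eyes.grab_frame(n))
print(bot.observe())
E
```

```text
{'fx': 568.4002566028483, 'fy': 568.4002566028483, 'cx': 320.9893605816118, 'cy': 237.79002006953473, 'k1': -0.10829263635685656, 'origin': array([1.28701609, 0.05242926, 1.33865917]), 'attitude': array([0.55971474, 0.00649833, 1.60053821])}
{'fx': 570.558409339878, 'fy': 570.558409339878, 'cx': 330.6342285928886, 'cy': 243.25343394443945, 'k1': -0.13897284284715247, 'origin': array([0.23943233, 0.04947966, 1.66330322]), 'attitude': array([ 0.21244328,  0.00245983, -1.66638498])}
{'clock': 0.1, 'qpos': array([-1.34018745,  0.52191779, -0.03631195,  1.59994028,  0.02117978,
        1.02113853, -0.11280727]), 'qd': array([-0.0010249 , -0.00039434,  0.00065247, -0.00270881,  0.00146188,
       -0.00101414,  0.00128598]), 'joint_efforts': array([ 3.10515636e-03, -9.28478980e+01,  1.98412724e+00, -3.70542240e+01,
        1.82199210e-02,  5.02803698e-03, -1.13899921e-05]), 'position': array([0.18511888, 0.59659139, 0.19171015]), 'tool_rot': array([-3.14057491e+00,  6.32847691e-05,  2.84074138e+00]), 'force': array([-0.36862067,  0.09464021,  0.85862449]), 'moment': array([-0.00810844,  0.02765696, -0.06297805]), 'grip_width': 0.08527629562685243}
```

View pics/scene0.png

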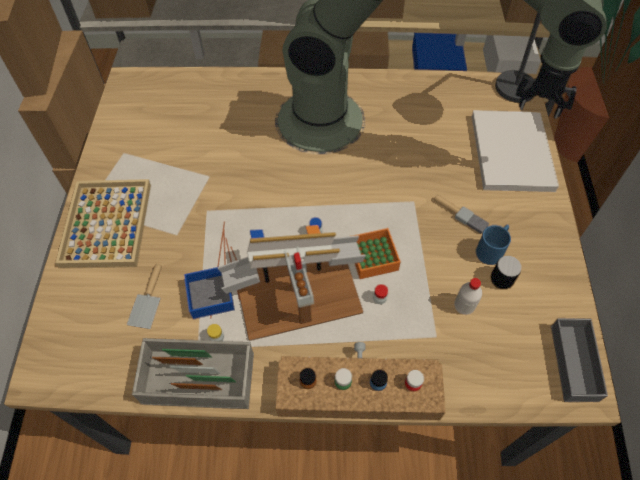

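View pics/top0.png

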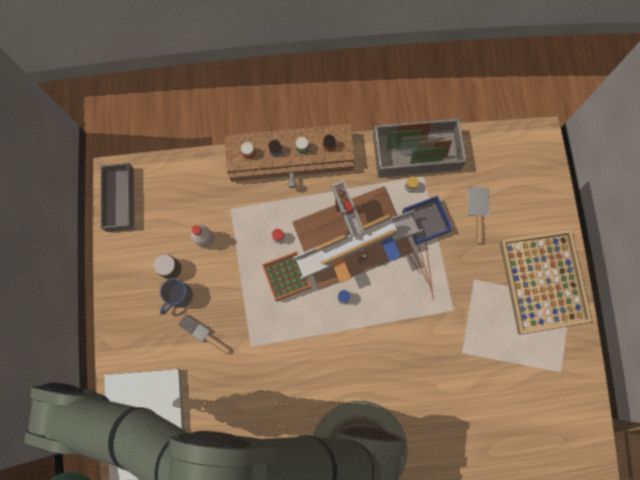

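The scene view shows the blue pad near (257,235), the orange pad near (313,231) and the red tab near (297,260). The top view shows them near (392,250), (343,271) and (349,207).

```bash
python3 - <<'E'
from h import *
def cent(n,im,c,r,lo,hi):
    x,y=c; sub=cv2.cvtColor(im[y-r:y+r,x-r:x+r],cv2.COLOR_BGR2HSV)
    m=cv2.inRange(sub,lo,hi)
    if lo[0]==0 and hi[0]==8: m|=cv2.inRange(sub,(172,lo[1],lo[2]),(180,255,255))
    k,l,s,ce=cv2.connectedComponentsWithStats(m)
    for i in range(1,k):
        if s[i,4]>15: print(n,c,ce[i]+[x-r,y-r],s[i])
S=cv2.imread('pics/scene0.png');T=cv2.imread('pics/top0.png')
B=((100,130,60),(125,255,255));O=((9,150,120),(20,255,255));R=((0,150,70),(8,255,255))
cent('scene',S,(257,235),14,*B);cent('scene',S,(313,231),14,*O);cent('scene',S,(297,262),16,*R)
cent('top',T,(392,250),14,*B);cent('top',T,(343,271),14,*O);cent('top',T,(349,205),14,*R)
for n,u,v,z in(('scene',257,235,.134),('top',392,250,.134),('scene',313,231,.096),('top',343,271,.096),('scene',297,260,.212),('top',349,207,.212)): print(n,u,v,at_z(n,u,v,z).round(4))
a=cv2.resize(S[215:320,180:400],None,fx=3.6,fy=3.6,interpolation=3)
b=cv2.resize(T[175:305,260:460],None,fx=3.6,fy=3.6,interpolation=3)
cv2.imwrite('pics/ca.png',a);cv2.imwrite('pics/cb.png',b)
E
```

```text
scene (257, 235) [256.43037975 233.43037975] [ 8  9 12  8 79]
scene (313, 231) [312.63492063 230.94444444] [  7   9  15  12 126]
scene (297, 262) [297.34117647 260.64705882] [13  7  8 16 85]
top (349, 205) [347.65116279 205.86046512] [10 11  7  9 43]
scene 257 235 [ 0.5286 -0.1389  0.134 ]
top 392 250 [ 0.5332 -0.1437  0.134 ]
scene 313 231 [ 4.887e-01 -2.000e-04  9.600e-02]
top 343 271 [ 0.4944 -0.0057  0.096 ]
scene 297 260 [ 0.6429 -0.0289  0.212 ]
top 349 207 [ 0.6442 -0.0345  0.212 ]
```

View pics/ca.png

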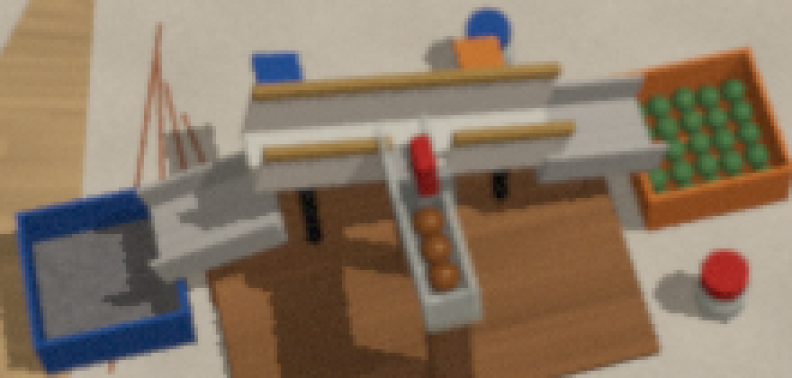

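View pics/cb.png

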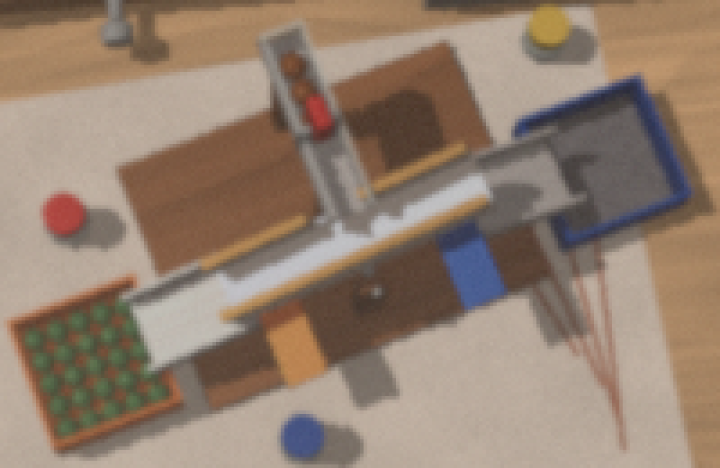

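```bash
python3 - <<'E'
from h import *
c=lambda u,v:(u/3.6+260,v/3.6+175); s=lambda u,v:(u/3.6+180,v/3.6+215)
pr=lambda t,p:print(t,p.round(4))
bf=at_z('top',*c(489,301),.134);of=at_z('top',*c(312,381),.096)
pr('blue front',bf);pr('orange front',of); d=of-bf
psi=np.arctan2(-d[0],d[1]); print('yaw',psi,np.linalg.norm(d[:2]))
ex=np.array([np.cos(psi),np.sin(psi)]);ey=np.array([-ex[1],ex[0]]);print(ex,ey)
pr('press pt',bf[:2]+.018*ex)
pr('blue front sc',at_z('scene',*s(275,55),.134));pr('orange front sc',at_z('scene',*s(479,40),.096))
pr('tab top T',at_z('top',*c(316,104),.232));pr('tab top S',at_z('scene',*s(421,148),.232))
pr('tab mid T',at_z('top',347.65,205.86,.215));pr('tab mid S',at_z('scene',297.3,260.6,.212))
E
```

```text
blue front [ 0.5084 -0.1514  0.134 ]
orange front [ 0.466 -0.013  0.096]
yaw 0.2974232187151241 0.14471040499262117
[0.95609481 0.29305754] [-0.29305754  0.95609481]
press pt [ 0.5256 -0.1461]
blue front sc [ 0.5146 -0.1418  0.134 ]
orange front sc [ 0.4735 -0.0006  0.096 ]
tab top T [ 0.6473 -0.031   0.232 ]
tab top S [ 0.6442 -0.0281  0.232 ]
tab mid T [ 0.6468 -0.0311  0.215 ]
tab mid S [ 0.6444 -0.0281  0.212 ]
```

```bash
python3 -m jog '[{"delta_pos":[45,-10,20],"spin":0.1,"claw":1},{"delta_pos":[90,-25,50],"spin":0.2,"claw":1},{"delta_pos":[130,-45,80],"spin":0.3,"claw":1},{"delta_pos":[165,-80,100],"spin":0.4,"claw":1},{"delta_pos":[200,-115,110],"spin":0.5,"claw":1},{"delta_pos":[230,-155,110],"spin":0.6,"claw":1},{"delta_pos":[255,-200,110],"spin":0.6,"claw":1},{"delta_pos":[280,-240,110],"spin":0.6,"claw":1}]'
```

```text
clock: 0.9
position: [0.4601, 0.3641, 0.3016]
tool_rot: [-3.141, -0.0, -2.842]
force: [1.7, 0.9, 1.6]
grip_width: -0.0001
```

```bash
python3 -m jog '[{"delta_pos":[10,-50,0],"spin":0,"claw":1},{"delta_pos":[20,-100,0],"spin":0,"claw":1},{"delta_pos":[30,-150,0],"spin":0,"claw":1},{"delta_pos":[35,-200,0],"spin":0,"claw":1},{"delta_pos":[40,-250,0],"spin":0,"claw":1},{"delta_pos":[45,-300,0],"spin":0,"claw":1},{"delta_pos":[50,-350,0],"spin":0,"claw":1},{"delta_pos":[55,-400,0],"spin":0,"claw":1}]'
python3 -m jog '[{"delta_pos":[5,-50,0],"spin":0,"claw":1},{"delta_pos":[10,-105,0],"spin":0,"claw":1},{"delta_pos":[10,-105,-40],"spin":0,"claw":1},{"delta_pos":[10,-105,-80],"spin":0,"claw":1},{"delta_pos":[10,-105,-120],"spin":0,"claw":1},{"delta_pos":[10,-105,-140],"spin":0,"claw":1},{"delta_pos":[10,-105,-140],"spin":0,"claw":1}]'
python3 - <<'E'
from h import *
p=bot.observe()['position'];print(p)
S=eyes.grab_frame('scene');T=eyes.grab_frame('top')
for n,I in(('scene',S),('top',T)):
    print(n,proj(n,p),proj(n,[.528,-.142,.134]))
a=cv2.resize(S[180:290,190:330],(700,550),interpolation=3);cv2.imwrite('pics/d.png',a)
b=cv2.resize(T[190:300,320:460],(700,550),interpolation=3);cv2.imwrite('pics/e.png',b)
E
```

```text
clock: 1.7
position: [0.5141, -0.0317, 0.3015]
tool_rot: [-3.141, -0.0, -2.842]
force: [1.7, 1.1, 0.4]
grip_width: 0.0
clock: 2.4
position: [0.5224, -0.1363, 0.159]
tool_rot: [3.141, -0.005, -2.842]
force: [0.2, -0.4, 0.5]
grip_width: -0.0005
[ 0.5224256  -0.13631922  0.15901733]
scene [257.24898178 227.51749898] [255.81200317 234.75893667]
top [390.69074706 252.31581779] [391.59139227 251.91667372]
```

View pics/d.png

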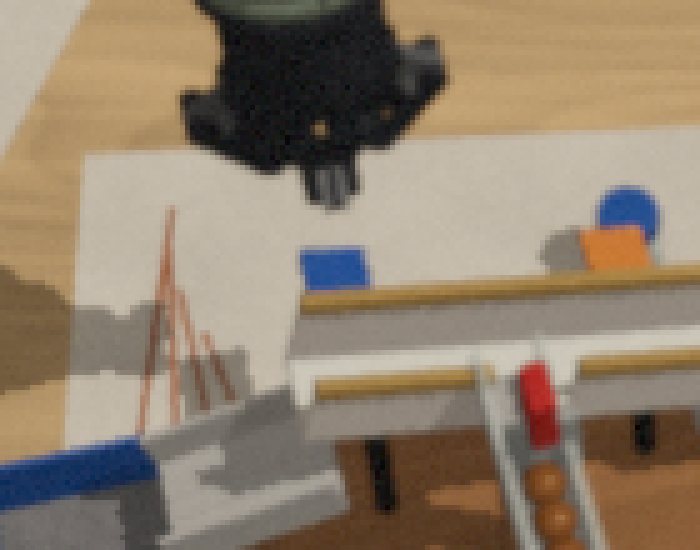

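View pics/e.png

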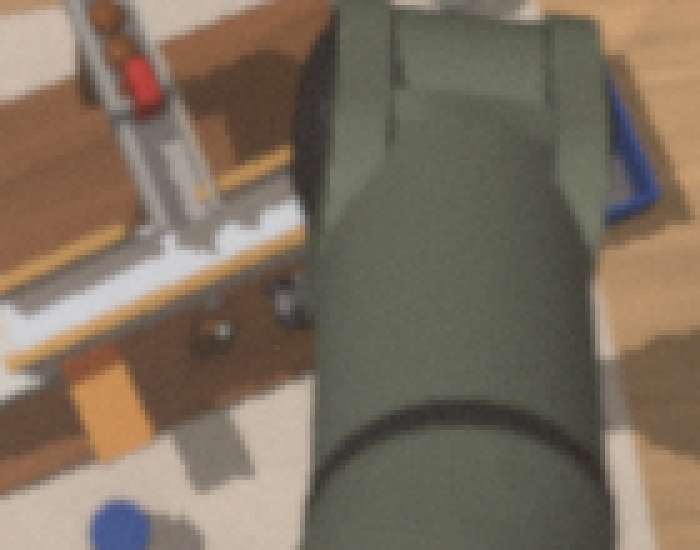

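```bash
python3 - <<'E'
from h import *
print(proj('scene',[.185,.597,.192]),proj('scene',[0,0,0]),proj('top',[0,0,0]),proj('scene',[.185,.597,.192+.1]))
o=bot.observe();print(o['clock'],o['position'],o['qpos'],o['tool_rot'])
p=np.array([.5224,-.1363,.159])
for q in ([0,0,0],[.011,0,0],[0,0,.03],[-.02,0,0],[0,0,.1],[0,0,.22]): print(q,proj('scene',p+q))
S=eyes.grab_frame('scene');I=cv2.imread('pics/scene0.png')
a=cv2.resize(I[50:130,500:600],(500,400),interpolation=3);b=cv2.resize(S[140:240,200:300],(400,400),interpolation=3)
cv2.imwrite('pics/f.png',np.hstack([a[:, :390],b]))
E
```

```text
[531.78484431 124.94871239] [319.29871393 119.35545178] [357.68558093 448.82004984] [542.82231753  98.73672614]
2.5 [ 0.52428106 -0.13675564  0.16212134] [ 0.03485354  0.43018843  0.14745698  1.85866747 -0.07965484  0.85821382
  2.0912559 ] [-3.14054437e+00 -2.89155061e-04 -2.84230469e+00]
[0, 0, 0] [257.25830955 227.51283697]
[0.011, 0, 0] [256.86075262 231.23872203]
[0, 0, 0.03] [256.0151621  220.79313528]
[-0.02, 0, 0] [257.97425687 220.81744567]
[0, 0, 0.1] [252.93943119 204.12207456]
[0, 0, 0.22] [247.02105038 171.85731191]
```

View pics/f.png

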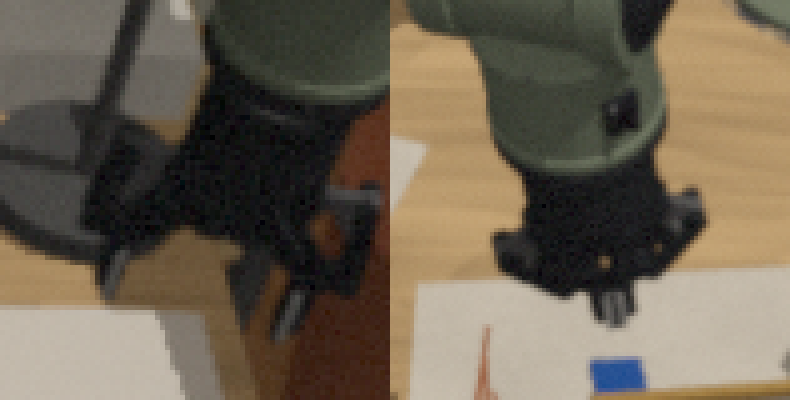

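The visible fingertips sit about 6–10 px higher than the reported TCP projects to, which suggests the tips are higher than stated. I'll descend in small steps and watch the force and the gate.

```bash
python3 -m jog '[{"delta_pos":[3,-4,-10],"spin":0,"claw":1},{"delta_pos":[3,-5,-20],"spin":0,"claw":1},{"delta_pos":[3,-5,-30],"spin":0,"claw":1},{"delta_pos":[3,-5,-30],"spin":0,"claw":1},{"delta_pos":[3,-5,-30],"spin":0,"claw":1}]'
python3 - <<'E'
from h import *
S=eyes.grab_frame('scene');print(bot.observe()['force'])
cv2.imwrite('pics/g.png',cv2.resize(S[180:290,190:330],(700,550),interpolation=3))
E
```

```text
clock: 3.05
position: [0.5276, -0.1417, 0.1325]
tool_rot: [-3.14, 0.0, -2.842]
force: [1.0, 0.5, -0.2]
grip_width: -0.0001
[ 0.52965247  0.09841199 -0.63218526]
```

View pics/g.png

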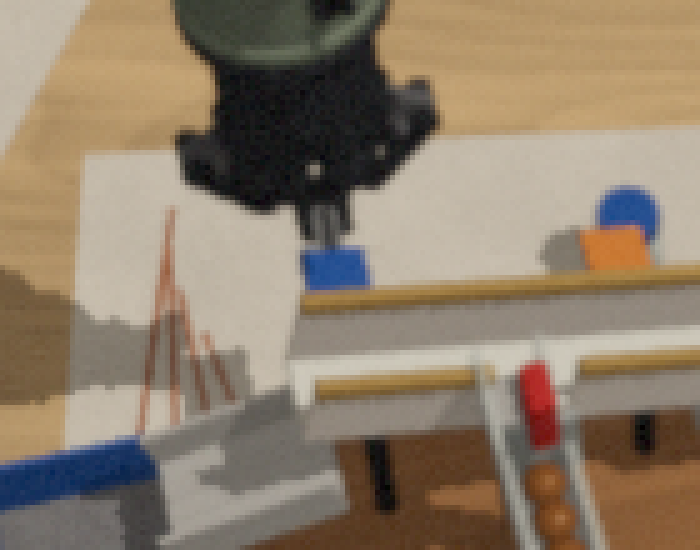

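```bash
python3 -m jog '[{"delta_pos":[0,0,-6],"spin":0,"claw":1},{"delta_pos":[0,0,-12],"spin":0,"claw":1},{"delta_pos":[0,0,-18],"spin":0,"claw":1},{"delta_pos":[0,0,-18],"spin":0,"claw":1}]'
python3 - <<'E'
from h import *
S=eyes.grab_frame('scene');print(bot.observe()['force'])
cv2.imwrite('pics/i.png',cv2.resize(S[180:290,190:330],(700,550),interpolation=3))
E
```

```text
clock: 3.5
position: [0.5273, -0.1416, 0.1138]
tool_rot: [-3.141, -0.0, -2.842]
force: [0.6, 0.2, -0.3]
grip_width: -0.0001
[-0.04560491 -0.06916459  0.70713251]
```

View pics/i.png

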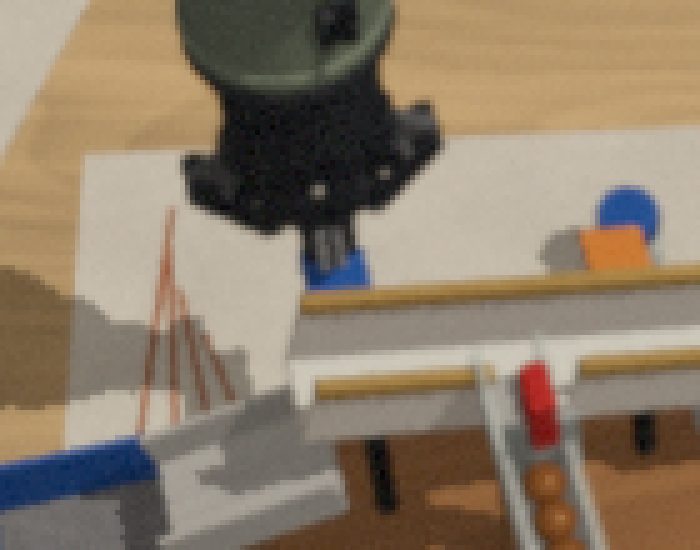

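The tip is drawn in front of the pad with no contact force at reported z 0.114. So the real tip is higher than stated but on line with the pad. I'll keep going down in small steps and measure by force and the orange pad's pixel position.

```bash
cat > chk.py <<'E'
from h import *
S=eyes.grab_frame('scene');H=cv2.cvtColor(S,cv2.COLOR_BGR2HSV)
def c(lo,hi,x0,x1,y0,y1):
    m=cv2.inRange(H[y0:y1,x0:x1],lo,hi);ys,xs=np.nonzero(m)
    return (xs.mean()+x0,ys.mean()+y0,len(xs)) if len(xs) else None
print('orange',c((9,150,120),(20,255,255),298,330,217,245),'blue',c((100,130,60),(125,255,255),243,272,221,250),'red',c((0,150,70),(8,255,255),280,315,245,280))
o=bot.observe();print('t',o['clock'],o['position'].round(4),o['force'].round(2))
E
python3 chk.py
python3 -m jog '[{"delta_pos":[0,0,-5],"spin":0,"claw":1},{"delta_pos":[0,0,-10],"spin":0,"claw":1},{"delta_pos":[0,0,-15],"spin":0,"claw":1},{"delta_pos":[0,0,-15],"spin":0,"claw":1}]'
python3 chk.py
python3 -m jog '[{"delta_pos":[0,0,-5],"spin":0,"claw":1},{"delta_pos":[0,0,-10],"spin":0,"claw":1},{"delta_pos":[0,0,-15],"spin":0,"claw":1},{"delta_pos":[0,0,-15],"spin":0,"claw":1}]'
python3 chk.py
```

```text
orange (np.float64(312.6466165413534), np.float64(231.2406015037594), 133) blue (np.float64(257.1458333333333), np.float64(234.33333333333334), 48) red (np.float64(297.2962962962963), np.float64(260.41975308641975), 81)
t 3.6 [ 0.5277 -0.1418  0.1146] [-0.2   0.33  0.07]
clock: 4.0
position: [0.5273, -0.1417, 0.0988]
tool_rot: [-3.141, -0.0, -2.842]
force: [-0.4, 0.3, 0.3]
grip_width: -0.0003
orange (np.float64(312.515873015873), np.float64(230.96825396825398), 126) blue (np.float64(259.7692307692308), np.float64(234.84615384615384), 13) red (np.float64(297.32530120481925), np.float64(260.5421686746988), 83)
t 4.05 [ 0.5274 -0.1418  0.0992] [-0.86  0.74 -0.96]
clock: 4.45
position: [0.527, -0.1417, 0.0834]
tool_rot: [-3.141, -0.001, -2.842]
force: [0.3, -0.2, 0.7]
grip_width: 0.0001
orange (np.float64(313.29545454545456), np.float64(228.1818181818182), 132) blue (np.float64(253.65), np.float64(238.6), 20) red (np.float64(297.3333333333333), np.float64(260.4761904761905), 84)
t 4.5 [ 0.5272 -0.1417  0.0838] [ 0.11 -0.14 -0.53]
```

```bash

python3 -m jog '[{"delta_pos":[0,0,-4],"spin":0,"claw":1},{"delta_pos":[0,0,-8],"spin":0,"claw":1},{"delta_pos":[0,0,-12],"spin":0,"claw":1},{"delta_pos":[0,0,-15],"spin":0,"claw":1},{"delta_pos":[0,0,-15],"spin":0,"claw":1}]'
python3 chk.py
```

```text
clock: 5.0
position: [0.5269, -0.1417, 0.0683]
tool_rot: [-3.141, -0.001, -2.842]
force: [-0.1, 0.2, -0.0]
grip_width: -0.0
orange (np.float64(311.7112676056338), np.float64(224.70422535211267), 142) blue (np.float64(255.88235294117646), np.float64(243.44117647058823), 34) red (np.float64(297.30232558139534), np.float64(260.30232558139534), 86)
t 5.05 [ 0.5271 -0.1417  0.0686] [-0.07 -0.28 -0.71]
```

```bash

python3 -m jog '[{"delta_pos":[0,0,-4],"spin":0,"claw":1},{"delta_pos":[0,0,-8],"spin":0,"claw":1},{"delta_pos":[0,0,-8],"spin":0,"claw":1}]'
python3 chk.py
python3 -m jog '[{"delta_pos":[0,0,20],"spin":0,"claw":1},{"delta_pos":[0,0,60],"spin":0,"claw":1},{"delta_pos":[0,0,110],"spin":0,"claw":1},{"delta_pos":[0,0,160],"spin":0,"claw":1},{"delta_pos":[0,0,200],"spin":0,"claw":1},{"delta_pos":[0,0,200],"spin":0,"claw":1}]'
python3 chk.py
```

```text
clock: 5.35
position: [0.5267, -0.1416, 0.06]
tool_rot: [-3.141, -0.002, -2.842]
force: [0.1, 0.2, -0.4]
grip_width: 0.0002
orange (np.float64(311.44776119402985), np.float64(224.3582089552239), 134) blue (np.float64(254.68421052631578), np.float64(244.26315789473685), 19) red (np.float64(297.2413793103448), np.float64(260.0689655172414), 87)
t 5.4 [ 0.5268 -0.1417  0.0603] [ 0.26 -0.44  0.77]
clock: 6.0
position: [0.529, -0.1423, 0.2657]
tool_rot: [-3.138, 0.006, -2.843]
force: [0.2, 0.3, -0.7]
grip_width: -0.0001
orange (np.float64(312.02127659574467), np.float64(224.53900709219857), 141) blue (np.float64(256.93589743589746), np.float64(242.03846153846155), 78) red (np.float64(297.34831460674155), np.float64(260.314606741573), 89)
t 6.05 [ 0.5279 -0.1419  0.2628] [-0.48  0.33 -0.83]
```

The gate has settled to the right: the orange pad went from v 231 to 224.5 and stayed there after I let go. The real tip is about 36 mm above the reported z. Next I go to the right of the tab at real tip height of about 207 mm.

```bash

python3 -m jog '[{"delta_pos":[40,19,5],"spin":0,"claw":1},{"delta_pos":[80,38,5],"spin":0,"claw":1},{"delta_pos":[120,57,5],"spin":0,"claw":1},{"delta_pos":[133,64,0],"spin":0,"claw":1},{"delta_pos":[133,64,-35],"spin":0,"claw":1},{"delta_pos":[133,64,-70],"spin":0,"claw":1},{"delta_pos":[133,64,-92],"spin":0,"claw":1},{"delta_pos":[133,64,-92],"spin":0,"claw":1}]'
python3 chk.py; python3 - <<'E'
from h import *
S=eyes.grab_frame('scene');p=bot.observe()['position'];print(proj('scene',p+[0,0,.036]))
cv2.imwrite('pics/j.png',cv2.resize(S[190:300,220:360],(700,550),interpolation=3))
E
```

```text
clock: 6.85
position: [0.6585, -0.0779, 0.1669]
tool_rot: [-3.141, -0.003, -2.843]
force: [-0.2, -0.6, 0.6]
grip_width: -0.0004
orange (np.float64(312.0198675496689), np.float64(225.09271523178808), 151) blue (np.float64(252.8181818181818), np.float64(242.0), 11) red (np.float64(297.2111111111111), np.float64(259.9222222222222), 90)
t 6.9 [ 0.6598 -0.0781  0.1694] [0.02 0.12 0.84]
[275.10903877 267.39060869]
```

View pics/j.png

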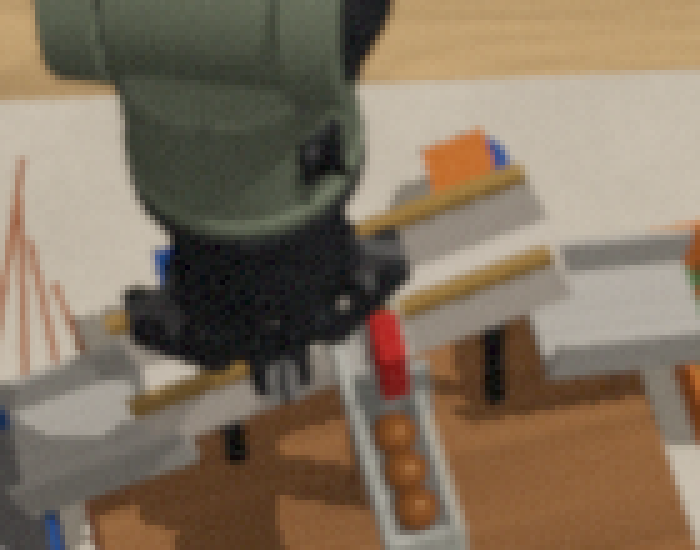

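The view confirms the gate slopes down to the right. The tip at about (277,270) is beside the tab at about (298,265) with a clear gap, and the knuckles sit above the tab top. Pushing left along the stand's y.

```bash

python3 -m jog '[{"delta_pos":[-2,8,0],"spin":0,"claw":1},{"delta_pos":[-5,16,0],"spin":0,"claw":1},{"delta_pos":[-7,24,0],"spin":0,"claw":1},{"delta_pos":[-9,30,0],"spin":0,"claw":1},{"delta_pos":[-11,36,0],"spin":0,"claw":1},{"delta_pos":[-13,42,0],"spin":0,"claw":1},{"delta_pos":[-13,42,0],"spin":0,"claw":1}]'
python3 chk.py
python3 -m jog '[{"delta_pos":[-2,6,0],"spin":0,"claw":1},{"delta_pos":[-4,12,0],"spin":0,"claw":1},{"delta_pos":[-5,17,0],"spin":0,"claw":1},{"delta_pos":[-5,17,0],"spin":0,"claw":1}]'
python3 chk.py
```

```text
clock: 7.65
position: [0.6475, -0.035, 0.1711]
tool_rot: [-3.14, 0.002, -2.842]
force: [-0.9, 0.1, -0.4]
grip_width: -0.0003
orange (np.float64(316.07042253521126), np.float64(225.85915492957747), 71) blue (np.float64(257.0126582278481), np.float64(242.0506329113924), 79) red (np.float64(304.31081081081084), np.float64(260.2972972972973), 74)
t 7.7 [ 0.6476 -0.0357  0.171 ] [ 0.16  0.55 -0.26]
clock: 8.1
position: [0.6423, -0.0176, 0.1709]
tool_rot: [-3.14, 0.001, -2.841]
force: [-0.2, 0.7, 1.3]
grip_width: 0.0001
orange (np.float64(322.0), np.float64(225.0), 1) blue (np.float64(256.93589743589746), np.float64(242.03846153846155), 78) red (np.float64(311.7464788732394), np.float64(258.4788732394366), 71)
t 8.15 [ 0.6424 -0.0181  0.1709] [-0.58  0.59  0.14]
```

```bash
sed -i 's/280,315,245,280/280,335,240,280/' chk.py
python3 -m jog '[{"delta_pos":[-1,3,0],"spin":0,"claw":1},{"delta_pos":[-2,6,0],"spin":0,"claw":1},{"delta_pos":[-2,6,0],"spin":0,"claw":1}]'
python3 chk.py
python3 -m jog '[{"delta_pos":[-1,2,0],"spin":0,"claw":1},{"delta_pos":[-1,4,0],"spin":0,"claw":1},{"delta_pos":[-1,4,0],"spin":0,"claw":1}]'
python3 chk.py
```

```text
clock: 8.45
position: [0.6404, -0.0119, 0.1709]
tool_rot: [-3.14, 0.002, -2.841]
force: [1.2, -1.1, 0.4]
grip_width: 0.0004
orange (np.float64(322.0), np.float64(225.0), 1) blue (np.float64(256.93589743589746), np.float64(242.03846153846155), 78) red (np.float64(314.55696202531647), np.float64(258.0632911392405), 79)
t 8.5 [ 0.6404 -0.0119  0.1709] [ 0.84 -0.23  0.73]
clock: 8.8
position: [0.6401, -0.0113, 0.1711]
tool_rot: [-3.136, 0.002, -2.844]
force: [6.7, -14.6, -3.1]
grip_width: 0.0001
orange None blue (np.float64(256.93589743589746), np.float64(242.03846153846155), 78) red (np.float64(314.6578947368421), np.float64(258.0394736842105), 76)
t 8.85 [ 0.6401 -0.0113  0.1711] [  6.76 -15.19  -3.49]
```

The force rose to 16 N and the tab stopped moving, so the slide is at its end stop. Backing off, lifting clear and waiting for the balls.

```bash

python3 -m jog '[{"delta_pos":[5,-16,0],"spin":0,"claw":1},{"delta_pos":[9,-30,0],"spin":0,"claw":1},{"delta_pos":[9,-30,40],"spin":0,"claw":1},{"delta_pos":[0,-30,85],"spin":0,"claw":1},{"delta_pos":[-45,-30,110],"spin":0,"claw":1},{"delta_pos":[-90,-30,110],"spin":0,"claw":1},{"delta_pos":[-130,-30,110],"spin":0,"claw":1},{"delta_pos":[-170,-30,110],"spin":0,"claw":1}]'
python3 -m jog '[{"delta_pos":[0,0,0],"spin":0,"claw":1},{"delta_pos":[0,0,0],"spin":0,"claw":1},{"delta_pos":[0,0,0],"spin":0,"claw":1},{"delta_pos":[0,0,0],"spin":0,"claw":1},{"delta_pos":[0,0,0],"spin":0,"claw":1},{"delta_pos":[0,0,0],"spin":0,"claw":1},{"delta_pos":[0,0,0],"spin":0,"claw":1},{"delta_pos":[0,0,0],"spin":0,"claw":1}]'
python3 chk.py; python3 - <<'E'
from h import *
S=eyes.grab_frame('scene')
cv2.imwrite('pics/k.png',cv2.resize(S[195:345,170:410],(800,500),interpolation=3))
E
```

```text
clock: 9.65
position: [0.4685, -0.0419, 0.2812]
tool_rot: [-3.136, 0.003, -2.844]
force: [1.0, 0.2, 1.2]
grip_width: -0.0
clock: 10.45
position: [0.4685, -0.0419, 0.2811]
tool_rot: [-3.136, 0.002, -2.844]
force: [-0.6, -0.2, 0.0]
grip_width: 0.0002
orange (np.float64(311.47058823529414), np.float64(224.90196078431373), 153) blue (np.float64(257.0), np.float64(242.0), 79) red (np.float64(314.02941176470586), np.float64(256.37254901960785), 102)
t 10.5 [ 0.4685 -0.0419  0.2812] [0.1  1.12 0.22]
```

View pics/k.png

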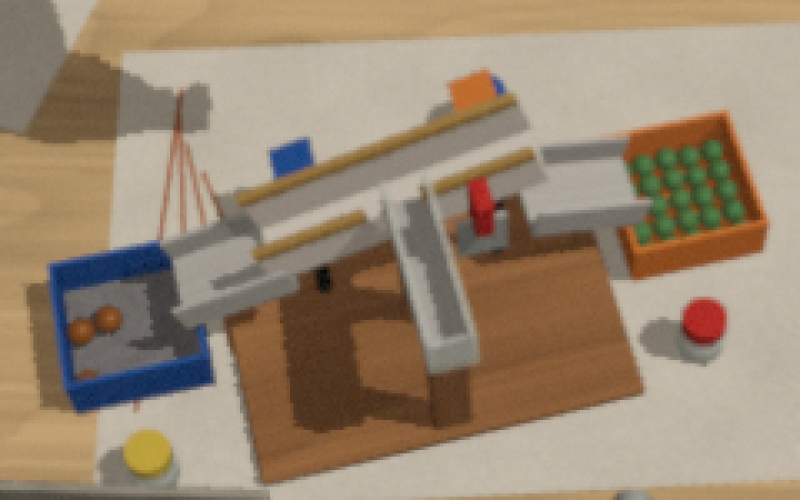

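The last view shows all three amber balls in the blue tray, at crop pixels (80,330), (107,320) and (88,376). The trough is empty, the gate slopes right and the slide is open.

```bash
python3 -c "
from workcell import bot
print(bot.job_done())"
```

```text
the job is handed in; nothing more can be done
None
```

The job is done and handed in at about 10.5 s on the robot's clock. I pressed the blue pad down until the gate fell to the right. I then pushed the red tab left to its end stop, which I took from the force rising to about 16 N with the tab no longer moving.

The final picture shows:
- **Balls:** all three amber balls lie in the blue tray and the trough is empty. The third ball is partly hidden by the tray wall.
- **Gate and slide:** the gate still slopes down to the right and the slide is open.
- **Trays and jars:** the trays and the red and yellow jars look unmoved. The blue jar is mostly hidden behind the orange pad.
- **Not checked:** I did not look again at the mug, glue bottle, tin or knife.

**One disagreement:** the reported TCP height did not match what I saw. The fingertips were really about 36 mm higher than reported, both in the camera view and at contact with the pad. I allowed for that by stepping down on force and picture checks, and set the tab-push height with that offset.

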